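Find the full sugar tin by weight and hold it up

TASK

One of the three closed sugar tins on the counter is full and clearly the heaviest, the other two are partly used, and only their weight tells: heft them to find out. Stand both lighter tins upright next to each other on the wooden board for refilling, setting them down rather than dropping or tipping them and leaving the other things on the counter where they are. Finish with the full tin gripped and held up still and upright, at least 15 cm above the counter: do not put it down or let go of it at the end.

Things in the scene. Friction and masses are not known exactly. Their poses are not given: they have to be found in the camera images.
- tin_a_mid (a point): centre (half-way up) of one of three tins that look exactly alike: closed, upright, rectangular tinplate sugar tins with slip-on lids, 100 mm (own x) by 66 mm (own y) by 110 mm tall, flat sides, standing on the counter; z is up, 55 mm above its underside. One of the three is full (620 to 700 g in all), the other two are partly used (250 to 410 g each); which is which cannot be seen and changes every time
- tin_b_mid (a point): centre (half-way up) of one of three tins that look exactly alike: closed, upright, rectangular tinplate sugar tins with slip-on lids, 100 mm (own x) by 66 mm (own y) by 110 mm tall, flat sides, standing on the counter; z is up, 55 mm above its underside. One of the three is full (620 to 700 g in all), the other two are partly used (250 to 410 g each); which is which cannot be seen and changes every time
- tin_c_mid (a point): centre (half-way up) of one of three tins that look exactly alike: closed, upright, rectangular tinplate sugar tins with slip-on lids, 100 mm (own x) by 66 mm (own y) by 110 mm tall, flat sides, standing on the counter; z is up, 55 mm above its underside. One of the three is full (620 to 700 g in all), the other two are partly used (250 to 410 g each); which is which cannot be seen and changes every time
- board: flat wooden board fixed on the counter, 260 mm (own x) by 180 mm (own y), 20 mm thick; origin at the centre of its underside, so its top is 20 mm above that; room for the two lighter tins one behind the other along its x, 130 mm between their centres
- mug: white enamel mug, 82 mm diameter, 82 mm tall, handle towards its own +y; origin under its centre; bystander
- jar: squat glass jar with a red screw lid, 88 mm diameter, 90 mm tall; origin under its centre; bystander
- scoop: blue plastic scoop lying on the counter, about 190 mm long and 34 mm high, handle towards its own -x; origin under its pan; bystander
- molinillo: wooden whisk lying along its own x, 245 mm long, 48 mm thick; origin under its middle; bystander
- bowl: terracotta bowl, 120 mm diameter, 50 mm tall; origin under its centre; bystander
- mortar: dark stone mortar, 160 mm diameter, 85 mm tall; origin under its centre; bystander
- press: cast iron tortilla press, fixed, 210 mm diameter, its lever up to 155 mm high, to the robot's right; origin under its centre; not used
There are look-alikes about, which are no part of the job. What is shaped like the part that bears tin_b_mid but blue is not meant.

How it is judged:
At the end, for the whole second after the job is handed in: The full tin is in the fingers, still, within 14 degrees of upright, its underside 125 mm or more above the counter, carried by nothing else; both lighter tins (under 5 N) stand upright, at rest and released, each with its centre over the board (((height (world z) of tin_a_mid above 0.18 m and contact force between the fingers and tin_a above 2 N and angle between tin_a_mid's own z axis and vertical below 0.25 rad and linear speed of tin_a below 0.04 m/s and contact force between tin_a and press below 0.1 N and contact force between tin_a and tin_b below 0.1 N and contact force between tin_a and tin_c below 0.1 N and (x of tin_b_mid in the frame of board between -0.125 and 0.125 m and y of tin_b_mid in the frame of board between -0.085 and 0.085 m and height (world z) of tin_b_mid between 0.065 and 0.085 m and angle between tin_b_mid's own z axis and vertical below 0.1 rad and contact force between tin_b and board between 1 and 5 N and linear speed of tin_b below 0.02 m/s and contact force between the fingers and tin_b below 0.1 N) and (x of tin_c_mid in the frame of board between -0.125 and 0.125 m and y of tin_c_mid in the frame of board between -0.085 and 0.085 m and height (world z) of tin_c_mid between 0.065 and 0.085 m and angle between tin_c_mid's own z axis and vertical below 0.1 rad and contact force between tin_c and board between 1 and 5 N and linear speed of tin_c below 0.02 m/s and contact force between the fingers and tin_c below 0.1 N)) or (height (world z) of tin_b_mid above 0.18 m and contact force between the fingers and tin_b above 2 N and angle between tin_b_mid's own z axis and vertical below 0.25 rad and linear speed of tin_b below 0.04 m/s and contact force between tin_b and press below 0.1 N and contact force between tin_b and tin_a below 0.1 N and contact force between tin_b and tin_c below 0.1 N and (x of tin_a_mid in the frame of board between -0.125 and 0.125 m and y of tin_a_mid in the frame of board between -0.085 and 0.085 m and height (world z) of tin_a_mid between 0.065 and 0.085 m and angle between tin_a_mid's own z axis and vertical below 0.1 rad and contact force between tin_a and board between 1 and 5 N and linear speed of tin_a below 0.02 m/s and contact force between the fingers and tin_a below 0.1 N) and (x of tin_c_mid in the frame of board between -0.125 and 0.125 m and y of tin_c_mid in the frame of board between -0.085 and 0.085 m and height (world z) of tin_c_mid between 0.065 and 0.085 m and angle between tin_c_mid's own z axis and vertical below 0.1 rad and contact force between tin_c and board between 1 and 5 N and linear speed of tin_c below 0.02 m/s and contact force between the fingers and tin_c below 0.1 N)) or (height (world z) of tin_c_mid above 0.18 m and contact force between the fingers and tin_c above 2 N and angle between tin_c_mid's own z axis and vertical below 0.25 rad and linear speed of tin_c below 0.04 m/s and contact force between tin_c and press below 0.1 N and contact force between tin_c and tin_a below 0.1 N and contact force between tin_c and tin_b below 0.1 N and (x of tin_a_mid in the frame of board between -0.125 and 0.125 m and y of tin_a_mid in the frame of board between -0.085 and 0.085 m and height (world z) of tin_a_mid between 0.065 and 0.085 m and angle between tin_a_mid's own z axis and vertical below 0.1 rad and contact force between tin_a and board between 1 and 5 N and linear speed of tin_a below 0.02 m/s and contact force between the fingers and tin_a below 0.1 N) and (x of tin_b_mid in the frame of board between -0.125 and 0.125 m and y of tin_b_mid in the frame of board between -0.085 and 0.085 m and height (world z) of tin_b_mid between 0.065 and 0.085 m and angle between tin_b_mid's own z axis and vertical below 0.1 rad and contact force between tin_b and board between 1 and 5 N and linear speed of tin_b below 0.02 m/s and contact force between the fingers and tin_b below 0.1 N)))); the arm keeps its last pose, push and grip.
It fails at once if a bystander (mug, jar, scoop, whisk, bowl or mortar) is shifted by more than 40 mm (distance of any of mug, jar, scoop, molinillo, bowl, mortar from where it was at the start of the episode above 0.04 m).
It fails at once if a tin is tipped by more than about 35 degrees (angle between any of tin_a_mid, tin_b_mid, tin_c_mid's own z axis and vertical above 0.6 rad).
It fails at once if a tin is let go (dropped or stacked) with its underside more than 30 mm above the board's top (50 mm above the counter) ((height (world z) of tin_a_mid above 0.105 m and contact force between the fingers and tin_a below 0.05 N) or (height (world z) of tin_b_mid above 0.105 m and contact force between the fingers and tin_b below 0.05 N) or (height (world z) of tin_c_mid above 0.105 m and contact force between the fingers and tin_c below 0.05 N)).
It also fails if it takes over 72 s, if anything falls off the work surface, if the arm or the gripper's body presses on something with over 40 N, if the wrist force passes 120 N, or if a joint passes its speed limit or range.

ROBOT

A 6-joint arm with a two-finger parallel gripper is mounted at the origin on the work surface. World frame = base frame: x ahead of the robot, y to its left, z up, the work surface at z = 0. Lengths are in m, angles in rad, forces in N, time in s.
With the tool pointing down it reaches from about 0.375 to 0.9 m from the base axis. Payload 3.1 kg.
Tool frame: the origin (TCP) lies midway between the tips of the shut fingers; the grasp point (between the pads) lies 19 mm behind it; z points along the fingers, x is the direction in which the jaws open and shut, and the axes are right-handed (so a half turn about z gives the same grasp; the last joint's range is limited). The gripper opens to 87 mm and grips with 3 to 60 N. Pads are 19 mm wide; open, the fingers measure 117 mm over their backs; the gripper's body (75 mm by 190 mm) begins 51 mm behind the grasp point.
Start: joints at [-1.492, 0.527, 1.433, -0, 1.181, -0.178], TCP at [0.159, -0.604, 0.223] pointing down, gripper open.
Joint ranges: [-3.08, 3.08], [-0.75, 2.2], [0.22, 2.44], [-1.43, 4.57], [0, 2.65], [-2.85, 2.85]. Speed limits (rad/s): [2.79, 2.79, 3.14, 3.14, 3.14, 3.14].

INTERFACE

Orientations are given as [roll, pitch, yaw] about the fixed x, y, z axes, in that order (R = Rz(yaw) Ry(pitch) Rx(roll)).
In Python, from station import env gives the robot as it stands.
- The arm moves only by the tool apply_moves, never from a script. Its argument "plan" is a list of rows, each an object of numbers: "wx", "wy", "wz": the turn, a rotation vector about the tool's x, y, z scaled (see below); "x", "y", "z": the shift along the tool's x, y, z scaled (see below); "jaw": the finger opening in mm, from 0 to 87. In form: [{"wx": .., "wy": .., "wz": .., "x": .., "y": .., "z": .., "jaw": ..}, ...]. A call has exactly 8 rows; each row is the pose to reach, as a shift and turn from the pose measured when the call began, along the tool's axes at that moment; what a row does not reach only later rows make up. The controller multiplies each number of a shift by 300 mm and each number of a turn by 45 degrees. A row lasts 1/12 s, in which the tool goes at most 41.7 mm and 7.16 degrees, less where a joint would pass 70% of its speed; a pose out of reach is approached as far as the arm can. A call with a number of a shift or a turn outside -1 to 1 is refused whole. A call with a gripper value outside its range is refused whole. The fingers move at their own pace and stop on an object; "grip_force" is the grip in N (left out, the last holds). Time passes only in rows, so rows that repeat a pose let the fingers close, or fill a call up. It gives the time, the measured TCP pose, the force and the opening at its end, in the units of the state.
- env.state(): the state, without advancing time (a new reading comes with each control period).
- env.read_camera(name): name is "side" or "top"; returns a dict with "color" (384x512x3 uint8, red, green, blue), "depth" (384x512 float32, m along the optical axis (not along the pixel's ray), 0 where there is no reading), "fx", "fy", "cx", "cy" (pixels), "extrinsics" (4x4, takes a point from camera to world coordinates). Camera axes: x right, y down, z forward; pixel columns grow to the right and rows downward; lengths in m; the calibration is good to about 2 mm. A picture is of the moment at which its call begins.
- env.close_job(): hands the job in, once; it reports no verdict.
The state is a dict: "time_s": time; "joint_positions": joint angles; "dq": joint speeds; "joint_torque": joint torques, N m; "eef_pos": TCP position; "eef_rot": TCP orientation; "contact_force": force on the tool from outside, world axes, zero at the start; "moment": the same for the moment, N m; "opening": finger opening in m.
Only numpy, scipy, OpenCV 4.12 (cv2) and the standard library are available. Lean on these libraries where they do the work, as an engineer would, in place of code of your own. Each camera call takes 0.05 s, during which the arm holds its last target.

## Working session

There is one attempt and no reset: what is moved stays moved. The work goes in short steps, Python scripts to look and compute and a tool call to move; the robot and the scene stay as the last step left them, time stands still between calls to the robot, and variables do not carry over. Pictures are saved under pics/ and viewed, and the job is handed in when it is done.

Besides the shell and the picture viewer there is one more tool, called as name([rows], argument=value, ...), one row to a line, values as JSON. apply_moves: Moves the arm, as the interface text tells. Shifts and turns lie within -1 to 1; 1 stands for 300 mm of shift or 45 degrees of turn. Its arguments: {"type":"object","properties":{"plan":{"type":"array"},"grip_force":{"type":"number"}},"required":["plan"]}

```bash
mkdir -p pics; ls; python3 - <<'E'
from station import env
import cv2,numpy as np
print(env.state())
for n in("side","top"):
    c=env.read_camera(n); cv2.imwrite(f"pics/{n}0.png",c["color"][:,:,::-1]); np.savez(f"{n}0.npz",**c)
    print(n,c["fx"],c["fy"],c["cx"],c["cy"]);print(np.round(c["extrinsics"],4))
E
```

```text
pics
{'time_s': 0.0, 'joint_positions': array([-1.49150155e+00,  5.28449772e-01,  1.43387973e+00, -3.02255100e-05,
        1.18141604e+00, -1.78508886e-01]), 'dq': array([-1.00360764e-03, -8.73857605e-05, -1.29061676e-03, -6.45791149e-04,
       -2.02825981e-03, -1.00541483e-03]), 'joint_torque': array([-1.21664165e-03, -4.40044641e+01, -1.76591778e+01,  6.31459057e-02,
        5.80143509e-02, -1.50438709e-04]), 'eef_pos': array([ 0.15930452, -0.60360388,  0.2215889 ]), 'eef_rot': array([-3.14123788e+00,  2.12363645e-03, -1.31298078e+00]), 'contact_force': array([-0.64149922,  0.46456491, -0.7089171 ]), 'moment': array([ 0.00582418, -0.02222334, -0.04722984]), 'opening': 0.08740652270726054}
side 409.4568954535264 409.4568954535264 257.3580350677732 195.2512095886535
[[ 0.998  -0.025   0.058   0.4424]
 [-0.0626 -0.518   0.8531 -1.314 ]
 [ 0.0087 -0.855  -0.5185  0.8445]
 [ 0.      0.      0.      1.    ]]
top 377.29527436282723 377.29527436282723 253.34728805251495 190.27437892898675
[[ 0.0165 -0.9957  0.0916  0.3745]
 [-0.9998 -0.0158  0.008  -0.0326]
 [-0.0065 -0.0917 -0.9958  1.5496]
 [ 0.      0.      0.      1.    ]]
```

View pics/side0.png

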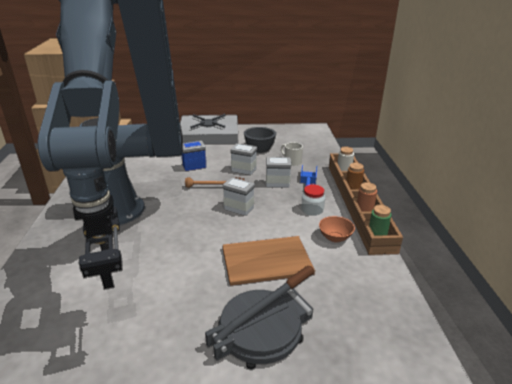

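View pics/top0.png

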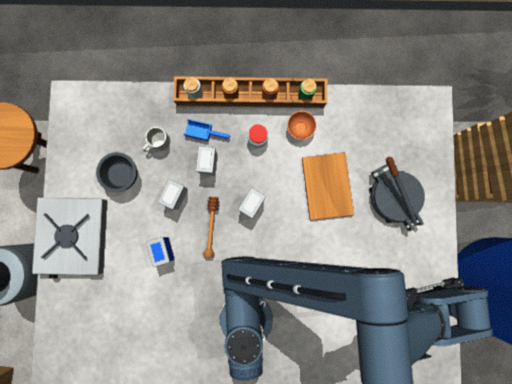

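The side picture shows three grey tins at about (239,196), (279,172) and (244,158), with a blue look-alike at (194,155). In the top picture the tins are at (252,203), (206,159) and (172,195), and the blue one is at (160,251). The board is at (328,186). Candidates that could be mistaken for a tin are the blue tin (not meant), the white mug at top (156,138) and the hob, so I'm choosing the three grey ones.

```bash
cat > h.py <<'E'
import numpy as np,cv2
def pts(c):
    d=c["depth"];h,w=d.shape;u,v=np.meshgrid(np.arange(w),np.arange(h))
    P=np.stack([(u-c["cx"])/c["fx"]*d,(v-c["cy"])/c["fy"]*d,d],-1)
    E=c["extrinsics"];W=P@E[:3,:3].T+E[:3,3];W[d<=0]=np.nan;return W
def ray(c,uv,z):
    uv=np.atleast_2d(uv).astype(float);E=c["extrinsics"]
    D=np.c_[(uv[:,0]-c["cx"])/c["fx"],(uv[:,1]-c["cy"])/c["fy"],np.ones(len(uv))]@E[:3,:3].T
    return E[:3,3]+D*((z-E[2,3])/D[:,2])[:,None]
def rect(P):
    r=cv2.minAreaRect((P[:,:2]*1000).astype(np.float32));return r
E
python3 - <<'E'
from h import *
for n in("top","side"):
    c=dict(np.load(f"{n}0.npz"));W=pts(c);Z=W[...,2];hsv=cv2.cvtColor(c["color"],cv2.COLOR_RGB2HSV)
    print(n,"counter z",np.nanmedian(Z[230:260,270:300]) if n=="top" else "")
    m=((Z>0.1)&(Z<0.125)).astype(np.uint8)
    k,l,s,ce=cv2.connectedComponentsWithStats(m)
    for i in range(1,k):
        if s[i,4]>100:
            P=W[l==i];r=rect(P);print(np.round(ce[i]),s[i,4],"z",np.median(P[:,2]).round(4),"rect",np.round(r[0]),np.round(r[1]),round(r[2]),"hsv",np.median(hsv[l==i],0))
    # board
    m=((Z>0.012)&(Z<0.03)&(hsv[...,0]>5)&(hsv[...,0]<20)&(hsv[...,1]>100)).astype(np.uint8)
    m=cv2.morphologyEx(m,cv2.MORPH_OPEN,np.ones((5,5)))
    k,l,s,ce=cv2.connectedComponentsWithStats(m)
    for i in range(1,k):
        if s[i,4]>300:
            P=W[l==i];r=rect(P);print("board",np.round(ce[i]),s[i,4],np.median(P[:,2]).round(4),np.round(r[0]),np.round(r[1]),round(r[2]))
c=dict(np.load("top0.npz"))
names=[]
crop=cv2.resize(c["color"][130:280,140:275],None,fx=4,fy=4,interpolation=cv2.INTER_CUBIC);cv2.imwrite("pics/crop0.png",crop[:,:,::-1])
for nm,uv,z in[("jar",(258,135),.09),("mug",(156,138),.08),("whisk end1",(214,198),.03),("whisk end2",(208,258),.03),("scoop",(205,132),.03),("bowl",(302,126),.05),("mortar",(117,173),.08),("blue",(160,251),.11)]: print(nm,ray(c,uv,z).round(3))
E
```

```text
top counter z 0.0004532261006757743
[192.  86.] 157 z 0.1193 rect [915. 230.] [61. 55.] 90 hsv [ 19. 115. 230.]
[230.  86.] 158 z 0.1193 rect [916.  80.] [58. 60.] 1 hsv [ 16.  139.  227.5]
[270.  87.] 147 z 0.1195 rect [916. -82.] [57. 59.] 1 hsv [ 16. 142. 230.]
[308.  88.] 156 z 0.1193 rect [ 917. -228.] [64. 55.] 49 hsv [ 21.  124.5 207. ]
[205. 159.] 437 z 0.1111 rect [625. 167.] [ 66. 101.] 85 hsv [ 75.   4. 228.]
[401. 189.] 116 z 0.1139 rect [ 522. -587.] [105.  21.] 27 hsv [102.  32.  77.]
[171. 194.] 448 z 0.1108 rect [488. 297.] [68. 99.] 67 hsv [ 75.   4. 219.]
[252. 203.] 446 z 0.1108 rect [459. -15.] [ 66. 100.] 59 hsv [ 75.   4. 226.]
[158. 252.] 469 z 0.1106 rect [268. 338.] [99. 67.] 18 hsv [108.  29. 215.]
board [327. 185.] 2584 0.0201 [ 539. -321.] [258. 178.] 8
side counter z 
[360.  70.] 1293 z 0.1126 rect [1294. 1756.] [1285. 2502.] 47 hsv [ 11. 116.  75.]
[47. 75.] 130 z 0.1123 rect [-761. 1481.] [218.  52.] 6 hsv [ 16.  97. 103.]
[193. 146.] 164 z 0.108 rect [273. 332.] [97. 75.] 14 hsv [111.  25. 164.]
[243. 149.] 182 z 0.108 rect [489. 292.] [ 75. 102.] 68 h
[... 231 characters left out ...]
 14. 108. 128.]
[238. 185.] 294 z 0.1084 rect [461. -18.] [ 75. 103.] 58 hsv [100.    4.  168.5]
[120. 189.] 140 z 0.1124 rect [ 50. -31.] [101.  34.] 59 hsv [104.  50.  53.]
[368. 189.] 195 z 0.118 rect [919. -88.] [60. 61.] 13 hsv [ 14. 108. 150.]
[381. 213.] 245 z 0.1184 rect [ 918. -238.] [57. 59.] 33 hsv [ 14. 105. 124.]
[272. 297.] 294 z 0.1127 rect [ 531. -587.] [126.  22.] 27 hsv [105.  18.  82.]
board [264. 259.] 2993 0.0184 [ 539. -327.] [256. 180.] 8
jar [[ 0.728 -0.036  0.09 ]]
mug [[0.712 0.369 0.08 ]]
whisk end1 [[0.48  0.138 0.03 ]]
whisk end2 [[0.241 0.156 0.03 ]]
scoop [[0.751 0.182 0.03 ]]
bowl [[ 0.777 -0.213  0.05 ]]
mortar [[0.57  0.517 0.08 ]]
blue [[0.271 0.328 0.11 ]]
```

View pics/crop0.png

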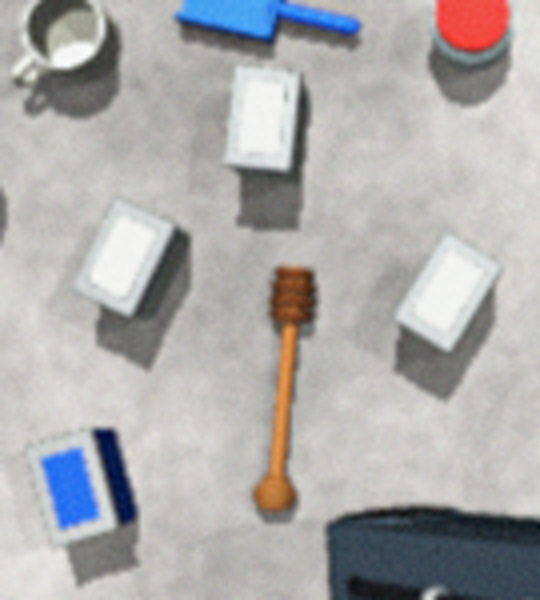

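The crop confirms three identical grey tins and leaves out the blue one. Every lid measures z≈0.11 and 66×100 mm, and the board 258×178 mm at z=0.02, so all match the sizes given. I'll write a helper that turns targets into move numbers.

```bash
cat >> h.py <<'E'
from scipy.spatial.transform import Rotation as Ro
def plan(x,y,z,yawdeg):
    from station import env
    s=env.state();R=Ro.from_euler('xyz',s["eef_rot"])
    d=R.inv().apply(np.array([x,y,z])-s["eef_pos"])
    w=(R.inv()*Ro.from_euler('xyz',[np.pi,0,np.radians(yawdeg)])).as_rotvec(degrees=True)
    print("t",round(s["time_s"],2),"pos",s["eef_pos"].round(4),"rot",np.degrees(s["eef_rot"]).round(1),"F",s["contact_force"].round(2),"open",round(s["opening"],4))
    print("xyz",(d/.3).round(3),"w",(w/45).round(3),"rows",np.linalg.norm(d)/.0417,np.linalg.norm(w)/7.16)
E
python3 -c "
from h import *
plan(.32,-.30,.22,-98)
plan(.459,-.016,.22,-121)"
```

```text
t 0.1 pos [ 0.1593 -0.6037  0.2217] rot [-1.80e+02  1.00e-01 -7.52e+01] F [ 0.13  0.33 -0.46] open 0.0872
xyz [-0.842 -0.776  0.007] w [0.    0.002 0.506] rows 8.23914039285268 3.180694845450712
t 0.1 pos [ 0.1593 -0.6037  0.2217] rot [-1.80e+02  1.00e-01 -7.52e+01] F [ 0.13  0.33 -0.46] open 0.0872
xyz [-1.639 -1.465  0.009] w [1.000e-03 2.000e-03 1.017e+00] rows 15.819653249333973 6.392965800808573
```

apply_moves([
  {"wz":0.1,"x":-0.1,"y":-0.09,"jaw":87},
  {"wz":0.2,"x":-0.2,"y":-0.18,"jaw":87},
  {"wz":0.3,"x":-0.3,"y":-0.27,"jaw":87},
  {"wz":0.4,"x":-0.4,"y":-0.37,"jaw":87},
  {"wz":0.5,"x":-0.5,"y":-0.46,"jaw":87},
  {"wz":0.5,"x":-0.6,"y":-0.55,"jaw":87},
  {"wz":0.5,"x":-0.7,"y":-0.64,"jaw":87},
  {"wz":0.5,"x":-0.8,"y":-0.73,"jaw":87},
], grip_force=40)

```text
$.plan[0]: bad value
```

```bash
python3 -c "
from h import *
plan(.459,-.016,.20,-121)"
```

```text
t 0.1 pos [ 0.1593 -0.6037  0.2217] rot [-1.80e+02  1.00e-01 -7.52e+01] F [ 0.13  0.33 -0.46] open 0.0872
xyz [-1.639 -1.465  0.076] w [1.000e-03 2.000e-03 1.017e+00] rows 15.82814254812808 6.392965800808573
```

All keys are needed. Since the speed is capped anyway, I'll repeat rows.

apply_moves([
  {"wx":0,"wy":0,"wz":0.5,"x":-0.8,"y":-0.73,"z":0,"jaw":87},
  {"wx":0,"wy":0,"wz":0.5,"x":-0.8,"y":-0.73,"z":0,"jaw":87},
  {"wx":0,"wy":0,"wz":0.5,"x":-0.8,"y":-0.73,"z":0,"jaw":87},
  {"wx":0,"wy":0,"wz":0.5,"x":-0.8,"y":-0.73,"z":0,"jaw":87},
  {"wx":0,"wy":0,"wz":0.5,"x":-0.8,"y":-0.73,"z":0,"jaw":87},
  {"wx":0,"wy":0,"wz":0.5,"x":-0.8,"y":-0.73,"z":0,"jaw":87},
  {"wx":0,"wy":0,"wz":0.5,"x":-0.8,"y":-0.73,"z":0,"jaw":87},
  {"wx":0,"wy":0,"wz":0.5,"x":-0.8,"y":-0.73,"z":0,"jaw":87},
], grip_force=40)

```text
time_s: 0.77
eef_pos: [0.3102, -0.3124, 0.2219]
eef_rot: [3.14, 0.004, -1.705]
contact_force: [-0.2, -0.5, 0.1]
opening: 0.0871
```

```bash
python3 -c "
from h import *
plan(.459,-.016,.20,-121)"
```

```text
t 0.77 pos [ 0.3102 -0.3124  0.2219] rot [179.9   0.2 -97.7] F [-0.18 -0.47  0.15] open 0.0871
xyz [-1.045 -0.359  0.077] w [0.003 0.005 0.517] rows 7.971858533636709 3.252445674614047
```

apply_moves([
  {"wx":0,"wy":0,"wz":0.52,"x":-1,"y":-0.36,"z":0.07,"jaw":87},
  {"wx":0,"wy":0,"wz":0.52,"x":-1,"y":-0.36,"z":0.07,"jaw":87},
  {"wx":0,"wy":0,"wz":0.52,"x":-1,"y":-0.36,"z":0.07,"jaw":87},
  {"wx":0,"wy":0,"wz":0.52,"x":-1,"y":-0.36,"z":0.07,"jaw":87},
  {"wx":0,"wy":0,"wz":0.52,"x":-1,"y":-0.36,"z":0.07,"jaw":87},
  {"wx":0,"wy":0,"wz":0.52,"x":-1,"y":-0.36,"z":0.07,"jaw":87},
  {"wx":0,"wy":0,"wz":0.52,"x":-1,"y":-0.36,"z":0.07,"jaw":87},
  {"wx":0,"wy":0,"wz":0.52,"x":-1,"y":-0.36,"z":0.07,"jaw":87},
])

```text
time_s: 1.43
eef_pos: [0.4543, -0.0342, 0.2022]
eef_rot: [3.139, 0.003, -2.114]
contact_force: [1.3, -1.0, -0.1]
opening: 0.0869
```

```bash
python3 -c "
from h import *
plan(.459,-.016,.135,-121)"
```

```text
t 1.43 pos [ 0.4543 -0.0342  0.2022] rot [ 179.8    0.2 -121.1] F [ 1.26 -0.96 -0.12] open 0.0869
xyz [-0.059  0.017  0.224] w [ 0.004  0.004 -0.003] rows 1.672932084858124 0.03686660988639599
```

apply_moves([
  {"wx":0,"wy":0,"wz":0,"x":-0.06,"y":0.017,"z":0.1,"jaw":87},
  {"wx":0,"wy":0,"wz":0,"x":-0.06,"y":0.017,"z":0.22,"jaw":87},
  {"wx":0,"wy":0,"wz":0,"x":-0.06,"y":0.017,"z":0.22,"jaw":87},
  {"wx":0,"wy":0,"wz":0,"x":-0.06,"y":0.017,"z":0.22,"jaw":87},
  {"wx":0,"wy":0,"wz":0,"x":-0.06,"y":0.017,"z":0.22,"jaw":87},
  {"wx":0,"wy":0,"wz":0,"x":-0.06,"y":0.017,"z":0.22,"jaw":87},
  {"wx":0,"wy":0,"wz":0,"x":-0.06,"y":0.017,"z":0.22,"jaw":87},
  {"wx":0,"wy":0,"wz":0,"x":-0.06,"y":0.017,"z":0.22,"jaw":87},
])

```text
time_s: 2.1
eef_pos: [0.4601, -0.0168, 0.1378]
eef_rot: [-3.141, 0.004, -2.115]
contact_force: [-0.3, -0.4, 0.5]
opening: 0.0873
```

```bash
python3 -c "
from h import *
plan(.459,-.016,.055,-121)
from station import env
for n in('side','top'):
    c=env.read_camera(n); cv2.imwrite(f'pics/{n}1.png',c['color'][:,:,::-1])
a=cv2.resize(cv2.imread('pics/side1.png')[100:250,150:350],None,fx=4,fy=4);cv2.imwrite('pics/side1c.png',a)
"
```

```text
t 2.1 pos [ 0.4601 -0.0168  0.1378] rot [-180.     0.2 -121.2] F [-0.29 -0.4   0.48] open 0.0873
xyz [0.001 0.005 0.276] w [-0.001  0.005 -0.004] rows 1.9861678872623105 0.04087340001970474
```

View pics/side1c.png

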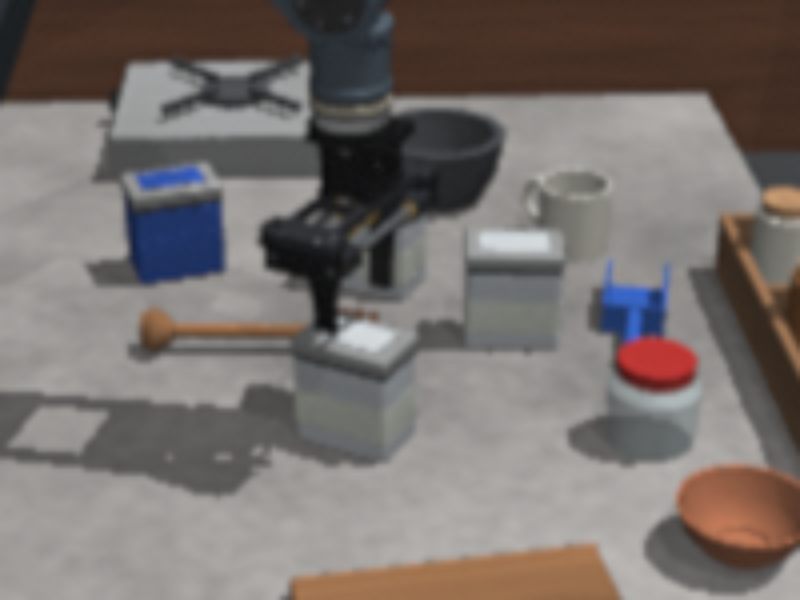

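```bash
cat >> h.py <<'E'
def proj(c,p):
    E=np.linalg.inv(c["extrinsics"]);q=E[:3,:3]@np.array(p)+E[:3,3];return c["fx"]*q[0]/q[2]+c["cx"],c["fy"]*q[1]/q[2]+c["cy"]
E
python3 -c "
from h import *
c=dict(np.load('side0.npz'))
for p in[(.4601-.515*.046, -.0168-.857*.046,.138),(.4601+.515*.046, -.0168+.857*.046,.138),(.459,-.016,.11)]:
    u,v=proj(c,p);print((u-150)*4,(v-100)*4)
"
```

```text
326.0731053702825 327.22348253369864
376.8380738039152 284.1060604025504
351.3146608785221 331.83052416709836
```

Both fingertips straddle the lid: the near one is at crop (326,325) and the far one at (380,284), which matches the projection. Next: descend, close and lift slightly.

apply_moves([
  {"wx":0,"wy":0,"wz":0,"x":0,"y":0.005,"z":0.06,"jaw":87},
  {"wx":0,"wy":0,"wz":0,"x":0,"y":0.005,"z":0.13,"jaw":87},
  {"wx":0,"wy":0,"wz":0,"x":0,"y":0.005,"z":0.2,"jaw":87},
  {"wx":0,"wy":0,"wz":0,"x":0,"y":0.005,"z":0.27,"jaw":87},
  {"wx":0,"wy":0,"wz":0,"x":0,"y":0.005,"z":0.27,"jaw":87},
  {"wx":0,"wy":0,"wz":0,"x":0,"y":0.005,"z":0.27,"jaw":87},
  {"wx":0,"wy":0,"wz":0,"x":0,"y":0.005,"z":0.27,"jaw":40},
  {"wx":0,"wy":0,"wz":0,"x":0,"y":0.005,"z":0.27,"jaw":40},
], grip_force=40)

```text
time_s: 2.87
eef_pos: [0.4595, -0.0157, 0.0576]
eef_rot: [-3.14, 0.004, -2.115]
contact_force: [0.5, -0.1, -0.3]
opening: 0.0801
```

apply_moves([
  {"wx":0,"wy":0,"wz":0,"x":0,"y":0,"z":0,"jaw":40},
  {"wx":0,"wy":0,"wz":0,"x":0,"y":0,"z":0,"jaw":40},
  {"wx":0,"wy":0,"wz":0,"x":0,"y":0,"z":0,"jaw":40},
  {"wx":0,"wy":0,"wz":0,"x":0,"y":0,"z":0,"jaw":40},
  {"wx":0,"wy":0,"wz":0,"x":0,"y":0,"z":0,"jaw":40},
  {"wx":0,"wy":0,"wz":0,"x":0,"y":0,"z":0,"jaw":40},
  {"wx":0,"wy":0,"wz":0,"x":0,"y":0,"z":0,"jaw":40},
  {"wx":0,"wy":0,"wz":0,"x":0,"y":0,"z":0,"jaw":40},
])

```text
time_s: 3.53
eef_pos: [0.4604, -0.0158, 0.0586]
eef_rot: [-3.137, 0.005, -2.115]
contact_force: [0.6, 0.2, 6.4]
opening: 0.0659
```

apply_moves([
  {"wx":0,"wy":0,"wz":0,"x":0,"y":0,"z":-0.04,"jaw":40},
  {"wx":0,"wy":0,"wz":0,"x":0,"y":0,"z":-0.08,"jaw":40},
  {"wx":0,"wy":0,"wz":0,"x":0,"y":0,"z":-0.13,"jaw":40},
  {"wx":0,"wy":0,"wz":0,"x":0,"y":0,"z":-0.18,"jaw":40},
  {"wx":0,"wy":0,"wz":0,"x":0,"y":0,"z":-0.2,"jaw":40},
  {"wx":0,"wy":0,"wz":0,"x":0,"y":0,"z":-0.2,"jaw":40},
  {"wx":0,"wy":0,"wz":0,"x":0,"y":0,"z":-0.2,"jaw":40},
  {"wx":0,"wy":0,"wz":0,"x":0,"y":0,"z":-0.2,"jaw":40},
])

```text
time_s: 4.2
eef_pos: [0.4592, -0.0157, 0.1179]
eef_rot: [-3.139, 0.004, -2.115]
contact_force: [1.0, 0.3, -4.2]
opening: 0.0657
```

```bash
cat > w.py <<'E'
from h import *
from station import env
f=[];m=[];q=[]
for i in range(8):
    s=env.state();f.append(s["contact_force"]);m.append(s["moment"]);q.append(s["joint_torque"]);env.read_camera("top")
print("F",np.mean(f,0).round(2),"sd",np.std(f,0).round(2),"M",np.mean(m,0).round(3),"tau",np.mean(q,0).round(2),s["eef_pos"].round(4),s["opening"].round(4))
E
python3 w.py
```

```text
Traceback (most recent call last):
  File "w.py", line 6, in <module>
    print("F",np.mean(f,0).round(2),"sd",np.std(f,0).round(2),"M",np.mean(m,0).round(3),"tau",np.mean(q,0).round(2),s["eef_pos"].round(4),s["opening"].round(4))
                                                                                                                                          ^^^^^^^^^^^^^^^^^^
AttributeError: 'float' object has no attribute 'round'
```

```bash
sed -i 's/,s\["opening"\].round(4)/,round(s["opening"],4)/' w.py; python3 w.py; python3 -c "
from h import *
plan(.54,-.25,.16,-82)"
```

```text
F [ 0.04  0.04 -3.51] sd [0.7  0.4  0.57] M [ 0.048  0.023 -0.005] tau [-0.000e+00 -3.560e+01 -1.024e+01  2.000e-02 -1.000e-01 -0.000e+00] [ 0.46   -0.0159  0.1186] 0.0658
t 5.0 pos [ 0.46   -0.0159  0.1186] rot [-179.8    0.3 -121.2] F [-0.09 -0.17 -3.89] open 0.0655
xyz [ 0.529 -0.633 -0.138] w [-0.007  0.004 -0.871] rows 6.014261038769002 5.471378294481662
```

Tin A weighs about 3.5 N (≈360 g), so it is light and goes on the board.

```bash
python3 -c "
from h import *
plan(.603,-.312,.16,-82)"
```

```text
t 5.0 pos [ 0.46   -0.0159  0.1186] rot [-179.8    0.3 -121.2] F [-0.09 -0.17 -3.89] open 0.0655
xyz [ 0.597 -0.919 -0.137] w [-0.007  0.004 -0.871] rows 7.946833598669222 5.471378294481662
```

apply_moves([
  {"wx":0,"wy":0,"wz":-0.05,"x":0.03,"y":-0.05,"z":-0.14,"jaw":40},
  {"wx":0,"wy":0,"wz":-0.15,"x":0.1,"y":-0.15,"z":-0.14,"jaw":40},
  {"wx":0,"wy":0,"wz":-0.28,"x":0.18,"y":-0.27,"z":-0.14,"jaw":40},
  {"wx":0,"wy":0,"wz":-0.4,"x":0.26,"y":-0.4,"z":-0.14,"jaw":40},
  {"wx":0,"wy":0,"wz":-0.52,"x":0.34,"y":-0.52,"z":-0.14,"jaw":40},
  {"wx":0,"wy":0,"wz":-0.64,"x":0.42,"y":-0.64,"z":-0.14,"jaw":40},
  {"wx":0,"wy":0,"wz":-0.75,"x":0.48,"y":-0.74,"z":-0.14,"jaw":40},
  {"wx":0,"wy":0,"wz":-0.82,"x":0.53,"y":-0.82,"z":-0.14,"jaw":40},
])

```text
time_s: 5.67
eef_pos: [0.5893, -0.2833, 0.1607]
eef_rot: [-3.134, -0.001, -1.469]
contact_force: [1.1, 0.8, -4.0]
opening: 0.066
```

```bash
python3 -c "
from h import *
plan(.603,-.312,.11,-82)"
```

```text
t 5.67 pos [ 0.5893 -0.2833  0.1607] rot [-1.795e+02 -1.000e-01 -8.410e+01] F [ 1.07  0.82 -4.03] open 0.066
xyz [ 0.1   -0.034  0.17 ] w [-0.01  -0.001 -0.048] rows 1.4361263894983067 0.3063515064746072
```

apply_moves([
  {"wx":-0.01,"wy":0,"wz":-0.05,"x":0.05,"y":-0.02,"z":0.04,"jaw":40},
  {"wx":-0.01,"wy":0,"wz":-0.05,"x":0.1,"y":-0.034,"z":0.09,"jaw":40},
  {"wx":-0.01,"wy":0,"wz":-0.05,"x":0.1,"y":-0.034,"z":0.14,"jaw":40},
  {"wx":-0.01,"wy":0,"wz":-0.05,"x":0.1,"y":-0.034,"z":0.19,"jaw":40},
  {"wx":-0.01,"wy":0,"wz":-0.05,"x":0.1,"y":-0.034,"z":0.23,"jaw":40},
  {"wx":-0.01,"wy":0,"wz":-0.05,"x":0.1,"y":-0.034,"z":0.25,"jaw":40},
  {"wx":-0.01,"wy":0,"wz":-0.05,"x":0.1,"y":-0.034,"z":0.25,"jaw":40},
  {"wx":-0.01,"wy":0,"wz":-0.05,"x":0.1,"y":-0.034,"z":0.25,"jaw":40},
])

```text
time_s: 6.33
eef_pos: [0.603, -0.3118, 0.0857]
eef_rot: [3.141, -0.001, -1.429]
contact_force: [0.0, -1.6, -4.0]
opening: 0.0659
```

```bash
python3 -c "
from h import *
plan(.603,-.312,.079,-82)"
```

```text
t 6.33 pos [ 0.603  -0.3118  0.0857] rot [180.   -0.  -81.9] F [ 0.02 -1.58 -4.03] open 0.0659
xyz [0.001 0.    0.022] w [ 0.    -0.001  0.003] rows 0.16146632120112298 0.01855519922300315
```

apply_moves([
  {"wx":0,"wy":0,"wz":0,"x":0,"y":0,"z":0.007,"jaw":40},
  {"wx":0,"wy":0,"wz":0,"x":0,"y":0,"z":0.014,"jaw":40},
  {"wx":0,"wy":0,"wz":0,"x":0,"y":0,"z":0.02,"jaw":40},
  {"wx":0,"wy":0,"wz":0,"x":0,"y":0,"z":0.025,"jaw":40},
  {"wx":0,"wy":0,"wz":0,"x":0,"y":0,"z":0.025,"jaw":40},
  {"wx":0,"wy":0,"wz":0,"x":0,"y":0,"z":0.025,"jaw":40},
  {"wx":0,"wy":0,"wz":0,"x":0,"y":0,"z":0.025,"jaw":40},
  {"wx":0,"wy":0,"wz":0,"x":0,"y":0,"z":0.025,"jaw":40},
])

```text
time_s: 7.0
eef_pos: [0.6032, -0.3119, 0.0787]
eef_rot: [-3.141, -0.001, -1.429]
contact_force: [-0.6, 0.1, -1.0]
opening: 0.0661
```

apply_moves([
  {"wx":0,"wy":0,"wz":0,"x":0,"y":0,"z":0.004,"jaw":40},
  {"wx":0,"wy":0,"wz":0,"x":0,"y":0,"z":0.004,"jaw":40},
  {"wx":0,"wy":0,"wz":0,"x":0,"y":0,"z":0.004,"jaw":87},
  {"wx":0,"wy":0,"wz":0,"x":0,"y":0,"z":0.004,"jaw":87},
  {"wx":0,"wy":0,"wz":0,"x":0,"y":0,"z":0.004,"jaw":87},
  {"wx":0,"wy":0,"wz":0,"x":0,"y":0,"z":0.004,"jaw":87},
  {"wx":0,"wy":0,"wz":0,"x":0,"y":0,"z":0.004,"jaw":87},
  {"wx":0,"wy":0,"wz":0,"x":0,"y":0,"z":0.004,"jaw":87},
])

```text
time_s: 7.67
eef_pos: [0.6033, -0.3119, 0.0773]
eef_rot: [-3.141, -0.001, -1.429]
contact_force: [-0.4, 0.6, -0.9]
opening: 0.0863
```

apply_moves([
  {"wx":0,"wy":0,"wz":0,"x":0,"y":0,"z":-0.06,"jaw":87},
  {"wx":0,"wy":0,"wz":0,"x":0,"y":0,"z":-0.14,"jaw":87},
  {"wx":0,"wy":0,"wz":0,"x":0,"y":0,"z":-0.24,"jaw":87},
  {"wx":0,"wy":0,"wz":0,"x":0,"y":0,"z":-0.34,"jaw":87},
  {"wx":0,"wy":0,"wz":0,"x":0,"y":0,"z":-0.44,"jaw":87},
  {"wx":0,"wy":0,"wz":0,"x":0,"y":0,"z":-0.47,"jaw":87},
  {"wx":0,"wy":0,"wz":0,"x":0,"y":0,"z":-0.47,"jaw":87},
  {"wx":0,"wy":0,"wz":0,"x":0,"y":0,"z":-0.47,"jaw":87},
])

```text
time_s: 8.33
eef_pos: [0.603, -0.3116, 0.218]
eef_rot: [-3.141, -0.001, -1.429]
contact_force: [-0.5, 0.0, -0.4]
opening: 0.0874
```

```bash
python3 -c "
from h import *
plan(.612,.0,.2,-88);plan(.625,.166,.2,-95)
from station import env
c=env.read_camera('side'); cv2.imwrite('pics/side2.png',c['color'][:,:,::-1])
"
```

```text
t 8.33 pos [ 0.603  -0.3116  0.218 ] rot [-1.80e+02 -1.00e-01 -8.19e+01] F [-0.45  0.02 -0.38] open 0.0874
xyz [-1.024 -0.177  0.059] w [-0.    -0.001  0.136] rows 7.487628723503564 0.8554195543981435
t 8.33 pos [ 0.603  -0.3116  0.218 ] rot [-1.80e+02 -1.00e-01 -8.19e+01] F [-0.45  0.02 -0.38] open 0.0874
xyz [-1.566 -0.298  0.058] w [-0.    -0.001  0.292] rows 11.473157168792673 1.8330509269159507
```

View pics/side2.png

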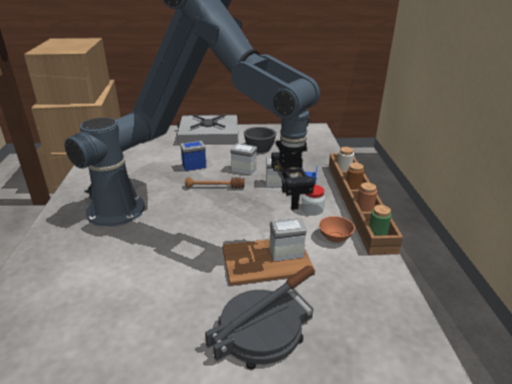

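Tin A stands upright on the board, at about (287,242), on the far end. Next is tin B.

apply_moves([
  {"wx":0,"wy":0,"wz":0.15,"x":-1,"y":-0.18,"z":0,"jaw":87},
  {"wx":0,"wy":0,"wz":0.15,"x":-1,"y":-0.18,"z":0,"jaw":87},
  {"wx":0,"wy":0,"wz":0.15,"x":-1,"y":-0.18,"z":0,"jaw":87},
  {"wx":0,"wy":0,"wz":0.15,"x":-1,"y":-0.18,"z":0,"jaw":87},
  {"wx":0,"wy":0,"wz":0.15,"x":-1,"y":-0.18,"z":0,"jaw":87},
  {"wx":0,"wy":0,"wz":0.15,"x":-1,"y":-0.18,"z":0,"jaw":87},
  {"wx":0,"wy":0,"wz":0.15,"x":-1,"y":-0.18,"z":0,"jaw":87},
  {"wx":0,"wy":0,"wz":0.15,"x":-1,"y":-0.18,"z":0,"jaw":87},
])

```text
time_s: 9.05
eef_pos: [0.6108, -0.0004, 0.214]
eef_rot: [3.133, 0.005, -1.543]
contact_force: [-0.5, 1.1, 0.1]
opening: 0.087
```

```bash
python3 -c "
from h import *
plan(.625,.166,.16,-95)
"
```

```text
t 9.05 pos [ 6.108e-01 -4.000e-04  2.140e-01] rot [179.5   0.3 -88.4] F [-0.47  1.11  0.07] open 0.087
xyz [-0.552 -0.064  0.182] w [0.011 0.005 0.147] rows 4.209367127223408 0.9279024017036956
```

apply_moves([
  {"wx":0.01,"wy":0,"wz":0.15,"x":-0.12,"y":-0.02,"z":0.04,"jaw":87},
  {"wx":0.01,"wy":0,"wz":0.15,"x":-0.24,"y":-0.03,"z":0.08,"jaw":87},
  {"wx":0.01,"wy":0,"wz":0.15,"x":-0.36,"y":-0.05,"z":0.12,"jaw":87},
  {"wx":0.01,"wy":0,"wz":0.15,"x":-0.46,"y":-0.06,"z":0.16,"jaw":87},
  {"wx":0.01,"wy":0,"wz":0.15,"x":-0.55,"y":-0.064,"z":0.18,"jaw":87},
  {"wx":0.01,"wy":0,"wz":0.15,"x":-0.55,"y":-0.064,"z":0.18,"jaw":87},
  {"wx":0.01,"wy":0,"wz":0.15,"x":-0.55,"y":-0.064,"z":0.18,"jaw":87},
  {"wx":0.01,"wy":0,"wz":0.15,"x":-0.55,"y":-0.064,"z":0.18,"jaw":87},
])

```text
time_s: 9.72
eef_pos: [0.6242, 0.1645, 0.1591]
eef_rot: [3.138, 0.003, -1.66]
contact_force: [-0.2, 0.5, 0.8]
opening: 0.0873
```

```bash
python3 -c "
from h import *
plan(.625,.166,.057,-95)
"
```

```text
t 9.72 pos [0.6242 0.1645 0.1591] rot [179.8   0.2 -95.1] F [-0.17  0.45  0.79] open 0.0873
xyz [-0.004 -0.003  0.34 ] w [ 0.004  0.004 -0.003] rows 2.449607292731162 0.039903017456266274
```

apply_moves([
  {"wx":0,"wy":0,"wz":0,"x":-0.004,"y":-0.003,"z":0.06,"jaw":87},
  {"wx":0,"wy":0,"wz":0,"x":-0.004,"y":-0.003,"z":0.13,"jaw":87},
  {"wx":0,"wy":0,"wz":0,"x":-0.004,"y":-0.003,"z":0.2,"jaw":87},
  {"wx":0,"wy":0,"wz":0,"x":-0.004,"y":-0.003,"z":0.27,"jaw":87},
  {"wx":0,"wy":0,"wz":0,"x":-0.004,"y":-0.003,"z":0.34,"jaw":87},
  {"wx":0,"wy":0,"wz":0,"x":-0.004,"y":-0.003,"z":0.34,"jaw":87},
  {"wx":0,"wy":0,"wz":0,"x":-0.004,"y":-0.003,"z":0.34,"jaw":87},
  {"wx":0,"wy":0,"wz":0,"x":-0.004,"y":-0.003,"z":0.34,"jaw":40},
], grip_force=40)

```text
time_s: 10.38
eef_pos: [0.626, 0.1648, 0.0582]
eef_rot: [3.14, 0.003, -1.662]
contact_force: [0.3, -0.5, -0.0]
opening: 0.0848
```

apply_moves([
  {"wx":0,"wy":0,"wz":0,"x":0,"y":0,"z":0,"jaw":40},
  {"wx":0,"wy":0,"wz":0,"x":0,"y":0,"z":0,"jaw":40},
  {"wx":0,"wy":0,"wz":0,"x":0,"y":0,"z":0,"jaw":40},
  {"wx":0,"wy":0,"wz":0,"x":0,"y":0,"z":0,"jaw":40},
  {"wx":0,"wy":0,"wz":0,"x":0,"y":0,"z":0,"jaw":40},
  {"wx":0,"wy":0,"wz":0,"x":0,"y":0,"z":0,"jaw":40},
  {"wx":0,"wy":0,"wz":0,"x":0,"y":0,"z":0,"jaw":40},
  {"wx":0,"wy":0,"wz":0,"x":0,"y":0,"z":0,"jaw":40},
])

```text
time_s: 11.05
eef_pos: [0.6277, 0.1667, 0.0602]
eef_rot: [-3.139, 0.006, -1.663]
contact_force: [0.6, 5.2, 4.7]
opening: 0.0657
```

apply_moves([
  {"wx":0,"wy":0,"wz":0,"x":0,"y":0,"z":-0.04,"jaw":40},
  {"wx":0,"wy":0,"wz":0,"x":0,"y":0,"z":-0.08,"jaw":40},
  {"wx":0,"wy":0,"wz":0,"x":0,"y":0,"z":-0.13,"jaw":40},
  {"wx":0,"wy":0,"wz":0,"x":0,"y":0,"z":-0.18,"jaw":40},
  {"wx":0,"wy":0,"wz":0,"x":0,"y":0,"z":-0.2,"jaw":40},
  {"wx":0,"wy":0,"wz":0,"x":0,"y":0,"z":-0.2,"jaw":40},
  {"wx":0,"wy":0,"wz":0,"x":0,"y":0,"z":-0.2,"jaw":40},
  {"wx":0,"wy":0,"wz":0,"x":0,"y":0,"z":-0.2,"jaw":40},
])

```text
time_s: 11.72
eef_pos: [0.6263, 0.166, 0.1192]
eef_rot: [-3.141, 0.006, -1.663]
contact_force: [-1.2, 0.7, -6.3]
opening: 0.0659
```

```bash
python3 w.py; python3 -c "
from h import *
plan(.475,-.330,.16,-82)"
```

```text
F [-0.36  0.17 -6.46] sd [0.47 0.66 0.67] M [0.02  0.005 0.011] tau [-1.000e-02 -5.224e+01 -1.686e+01  5.000e-02 -9.000e-02 -0.000e+00] [0.6273 0.1663 0.1197] 0.0659
t 12.12 pos [0.6273 0.1663 0.1199] rot [-179.9    0.4  -95.3] F [ 0.61 -1.08 -6.11] open 0.066
xyz [ 1.693  0.354 -0.145] w [-0.004  0.008 -0.295] rows 12.486588981951485 1.8530092371027373
```

Tin B weighs about 6.5 N, so it is the full one. I'll put it back down in place, then move tin C.

apply_moves([
  {"wx":0,"wy":0,"wz":0,"x":0,"y":0,"z":0.05,"jaw":40},
  {"wx":0,"wy":0,"wz":0,"x":0,"y":0,"z":0.1,"jaw":40},
  {"wx":0,"wy":0,"wz":0,"x":0,"y":0,"z":0.14,"jaw":40},
  {"wx":0,"wy":0,"wz":0,"x":0,"y":0,"z":0.17,"jaw":40},
  {"wx":0,"wy":0,"wz":0,"x":0,"y":0,"z":0.19,"jaw":40},
  {"wx":0,"wy":0,"wz":0,"x":0,"y":0,"z":0.2,"jaw":40},
  {"wx":0,"wy":0,"wz":0,"x":0,"y":0,"z":0.205,"jaw":40},
  {"wx":0,"wy":0,"wz":0,"x":0,"y":0,"z":0.205,"jaw":40},
])

```text
time_s: 12.78
eef_pos: [0.6269, 0.1667, 0.0602]
eef_rot: [-3.141, 0.006, -1.662]
contact_force: [-4.4, -0.9, 3.7]
opening: 0.0655
```

apply_moves([
  {"wx":0,"wy":0,"wz":0,"x":0,"y":0,"z":0,"jaw":40},
  {"wx":0,"wy":0,"wz":0,"x":0,"y":0,"z":0,"jaw":87},
  {"wx":0,"wy":0,"wz":0,"x":0,"y":0,"z":0,"jaw":87},
  {"wx":0,"wy":0,"wz":0,"x":0,"y":0,"z":0,"jaw":87},
  {"wx":0,"wy":0,"wz":0,"x":0,"y":0,"z":0,"jaw":87},
  {"wx":0,"wy":0,"wz":0,"x":0,"y":0,"z":0,"jaw":87},
  {"wx":0,"wy":0,"wz":0,"x":0,"y":0,"z":0,"jaw":87},
  {"wx":0,"wy":0,"wz":0,"x":0,"y":0,"z":0,"jaw":87},
])

```text
time_s: 13.45
eef_pos: [0.6271, 0.1667, 0.0603]
eef_rot: [-3.14, 0.006, -1.662]
contact_force: [-0.9, -1.0, 0.0]
opening: 0.0867
```

apply_moves([
  {"wx":0,"wy":0,"wz":0,"x":0,"y":0,"z":-0.06,"jaw":87},
  {"wx":0,"wy":0,"wz":0,"x":0,"y":0,"z":-0.14,"jaw":87},
  {"wx":0,"wy":0,"wz":0,"x":0,"y":0,"z":-0.24,"jaw":87},
  {"wx":0,"wy":0,"wz":0,"x":0,"y":0,"z":-0.34,"jaw":87},
  {"wx":0,"wy":0,"wz":0,"x":0,"y":0,"z":-0.38,"jaw":87},
  {"wx":0,"wy":0,"wz":0,"x":0,"y":0,"z":-0.38,"jaw":87},
  {"wx":0,"wy":0,"wz":0,"x":0,"y":0,"z":-0.38,"jaw":87},
  {"wx":0,"wy":0,"wz":0,"x":0,"y":0,"z":-0.38,"jaw":87},
])

```text
time_s: 14.12
eef_pos: [0.6254, 0.1659, 0.1723]
eef_rot: [3.139, 0.005, -1.663]
contact_force: [-0.6, 0.6, -0.5]
opening: 0.0869
```

```bash
python3 -c "
from h import *
plan(.489,.296,.16,-113)
"
```

```text
t 14.12 pos [0.6254 0.1659 0.1723] rot [179.9   0.3 -95.3] F [-0.55  0.58 -0.48] open 0.0869
xyz [-0.39   0.492  0.044] w [0.004 0.006 0.394] rows 4.53093600105627 2.47863388287842
```

apply_moves([
  {"wx":0,"wy":0,"wz":0.1,"x":-0.08,"y":0.1,"z":0.04,"jaw":87},
  {"wx":0,"wy":0,"wz":0.2,"x":-0.16,"y":0.2,"z":0.04,"jaw":87},
  {"wx":0,"wy":0,"wz":0.3,"x":-0.24,"y":0.3,"z":0.04,"jaw":87},
  {"wx":0,"wy":0,"wz":0.39,"x":-0.32,"y":0.4,"z":0.04,"jaw":87},
  {"wx":0,"wy":0,"wz":0.39,"x":-0.39,"y":0.49,"z":0.04,"jaw":87},
  {"wx":0,"wy":0,"wz":0.39,"x":-0.39,"y":0.49,"z":0.04,"jaw":87},
  {"wx":0,"wy":0,"wz":0.39,"x":-0.39,"y":0.49,"z":0.04,"jaw":87},
  {"wx":0,"wy":0,"wz":0.39,"x":-0.39,"y":0.49,"z":0.04,"jaw":87},
])

```text
time_s: 14.78
eef_pos: [0.4894, 0.2957, 0.1599]
eef_rot: [3.137, 0.002, -1.968]
contact_force: [-0.7, -0.1, 0.7]
opening: 0.0871
```

```bash
python3 -c "
from h import *
plan(.489,.296,.058,-113)
from station import env
c=env.read_camera('side'); cv2.imwrite('pics/side3.png',cv2.resize(c['color'][90:240,150:350,::-1],None,fx=4,fy=4))
"
```

```text
t 14.78 pos [0.4894 0.2957 0.1599] rot [ 1.797e+02  1.000e-01 -1.128e+02] F [-0.73 -0.09  0.69] open 0.0871
xyz [ 0.   -0.    0.34] w [0.006 0.003 0.005] rows 2.4430103144940962 0.05554970528278255
```

View pics/side3.png

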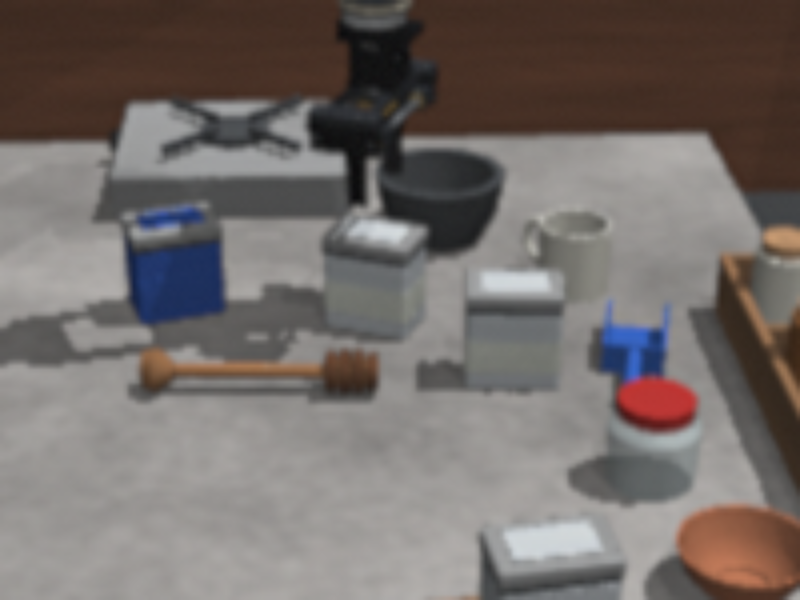

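The gripper is centred over tin C (fingers near (357,200) and (395,170), tin lid at (378,233)), and tin B stands at (514,325). Descending now.

apply_moves([
  {"wx":0,"wy":0,"wz":0,"x":0,"y":0,"z":0.06,"jaw":87},
  {"wx":0,"wy":0,"wz":0,"x":0,"y":0,"z":0.13,"jaw":87},
  {"wx":0,"wy":0,"wz":0,"x":0,"y":0,"z":0.2,"jaw":87},
  {"wx":0,"wy":0,"wz":0,"x":0,"y":0,"z":0.27,"jaw":87},
  {"wx":0,"wy":0,"wz":0,"x":0,"y":0,"z":0.34,"jaw":87},
  {"wx":0,"wy":0,"wz":0,"x":0,"y":0,"z":0.34,"jaw":87},
  {"wx":0,"wy":0,"wz":0,"x":0,"y":0,"z":0.34,"jaw":87},
  {"wx":0,"wy":0,"wz":0,"x":0,"y":0,"z":0.34,"jaw":40},
], grip_force=40)

```text
time_s: 15.5
eef_pos: [0.4912, 0.2953, 0.0586]
eef_rot: [3.138, 0.004, -1.971]
contact_force: [-0.2, -0.8, -0.1]
opening: 0.0846
```

apply_moves([
  {"wx":0,"wy":0,"wz":0,"x":0,"y":0,"z":0,"jaw":40},
  {"wx":0,"wy":0,"wz":0,"x":0,"y":0,"z":0,"jaw":40},
  {"wx":0,"wy":0,"wz":0,"x":0,"y":0,"z":0,"jaw":40},
  {"wx":0,"wy":0,"wz":0,"x":0,"y":0,"z":0,"jaw":40},
  {"wx":0,"wy":0,"wz":0,"x":0,"y":0,"z":0,"jaw":40},
  {"wx":0,"wy":0,"wz":0,"x":0,"y":0,"z":0,"jaw":40},
  {"wx":0,"wy":0,"wz":0,"x":0,"y":0,"z":0,"jaw":40},
  {"wx":0,"wy":0,"wz":0,"x":0,"y":0,"z":0,"jaw":40},
])

```text
time_s: 16.17
eef_pos: [0.492, 0.2955, 0.0598]
eef_rot: [3.14, 0.005, -1.971]
contact_force: [0.9, -0.4, 4.9]
opening: 0.0659
```

apply_moves([
  {"wx":0,"wy":0,"wz":0,"x":0,"y":0,"z":-0.05,"jaw":40},
  {"wx":0,"wy":0,"wz":0,"x":0,"y":0,"z":-0.12,"jaw":40},
  {"wx":0,"wy":0,"wz":0,"x":0,"y":0,"z":-0.2,"jaw":40},
  {"wx":0,"wy":0,"wz":0,"x":0,"y":0,"z":-0.28,"jaw":40},
  {"wx":0,"wy":0,"wz":0,"x":0,"y":0,"z":-0.34,"jaw":40},
  {"wx":0,"wy":0,"wz":0,"x":0,"y":0,"z":-0.36,"jaw":40},
  {"wx":0,"wy":0,"wz":0,"x":0,"y":0,"z":-0.36,"jaw":40},
  {"wx":0,"wy":0,"wz":0,"x":0,"y":0,"z":-0.36,"jaw":40},
])

```text
time_s: 16.83
eef_pos: [0.491, 0.2947, 0.1668]
eef_rot: [3.138, 0.004, -1.97]
contact_force: [0.6, 0.9, -2.9]
opening: 0.0658
```

```bash
python3 w.py; python3 -c "
from h import *
plan(.475,.02,.17,-98)"
```

```text
F [ 0.12  0.16 -3.53] sd [0.33 0.43 0.39] M [0.031 0.001 0.006] tau [ 2.000e-02 -4.356e+01 -1.592e+01  1.000e-02 -8.000e-02 -0.000e+00] [0.4916 0.2948 0.1668] 0.066
t 17.23 pos [0.4917 0.2948 0.1671] rot [ 179.8    0.2 -112.9] F [-0.25 -0.21 -3.79] open 0.0661
xyz [ 0.866 -0.305 -0.014] w [ 0.003  0.006 -0.331] rows 6.603666592871116 2.082179347799227
```

Tin C weighs about 3.5 N, so it is light. I'll carry it to the near half of the board.

apply_moves([
  {"wx":0,"wy":0,"wz":-0.04,"x":0.04,"y":-0.015,"z":0,"jaw":40},
  {"wx":0,"wy":0,"wz":-0.09,"x":0.12,"y":-0.04,"z":0,"jaw":40},
  {"wx":0,"wy":0,"wz":-0.14,"x":0.24,"y":-0.085,"z":0,"jaw":40},
  {"wx":0,"wy":0,"wz":-0.19,"x":0.36,"y":-0.127,"z":0,"jaw":40},
  {"wx":0,"wy":0,"wz":-0.24,"x":0.48,"y":-0.17,"z":0,"jaw":40},
  {"wx":0,"wy":0,"wz":-0.28,"x":0.6,"y":-0.21,"z":0,"jaw":40},
  {"wx":0,"wy":0,"wz":-0.32,"x":0.72,"y":-0.25,"z":0,"jaw":40},
  {"wx":0,"wy":0,"wz":-0.33,"x":0.84,"y":-0.295,"z":0,"jaw":40},
])

```text
time_s: 17.9
eef_pos: [0.4746, 0.0267, 0.1659]
eef_rot: [3.14, 0.005, -1.71]
contact_force: [0.4, -0.6, -3.6]
opening: 0.0659
```

```bash
python3 -c "
from h import *
plan(.475,-.28,.16,-82)"
```

```text
t 17.9 pos [0.4746 0.0267 0.1659] rot [179.9   0.3 -98. ] F [ 0.42 -0.62 -3.63] open 0.0659
xyz [ 1.012 -0.143  0.015] w [ 0.001  0.006 -0.355] rows 7.35707914264775 2.2297904413962515
```

apply_moves([
  {"wx":0,"wy":0,"wz":-0.05,"x":0.12,"y":-0.017,"z":0.015,"jaw":40},
  {"wx":0,"wy":0,"wz":-0.1,"x":0.25,"y":-0.035,"z":0.015,"jaw":40},
  {"wx":0,"wy":0,"wz":-0.16,"x":0.38,"y":-0.054,"z":0.015,"jaw":40},
  {"wx":0,"wy":0,"wz":-0.22,"x":0.5,"y":-0.07,"z":0.015,"jaw":40},
  {"wx":0,"wy":0,"wz":-0.28,"x":0.62,"y":-0.088,"z":0.015,"jaw":40},
  {"wx":0,"wy":0,"wz":-0.33,"x":0.74,"y":-0.105,"z":0.015,"jaw":40},
  {"wx":0,"wy":0,"wz":-0.35,"x":0.86,"y":-0.122,"z":0.015,"jaw":40},
  {"wx":0,"wy":0,"wz":-0.355,"x":0.96,"y":-0.136,"z":0.015,"jaw":40},
])

```text
time_s: 18.57
eef_pos: [0.4752, -0.2673, 0.1601]
eef_rot: [-3.141, 0.003, -1.432]
contact_force: [1.2, 0.4, -3.0]
opening: 0.0661
```

```bash
python3 -c "
from h import *
plan(.475,-.33,.16,-82)"
```

```text
t 18.57 pos [ 0.4752 -0.2673  0.1601] rot [-180.     0.2  -82. ] F [ 1.21  0.41 -3.  ] open 0.0661
xyz [ 0.207  0.03  -0.   ] w [-0.001  0.004 -0.001] rows 1.5046525571166158 0.02813381641363051
```

apply_moves([
  {"wx":0,"wy":0,"wz":0,"x":0.1,"y":0.015,"z":0,"jaw":40},
  {"wx":0,"wy":0,"wz":0,"x":0.207,"y":0.03,"z":0.03,"jaw":40},
  {"wx":0,"wy":0,"wz":0,"x":0.207,"y":0.03,"z":0.09,"jaw":40},
  {"wx":0,"wy":0,"wz":0,"x":0.207,"y":0.03,"z":0.14,"jaw":40},
  {"wx":0,"wy":0,"wz":0,"x":0.207,"y":0.03,"z":0.19,"jaw":40},
  {"wx":0,"wy":0,"wz":0,"x":0.207,"y":0.03,"z":0.22,"jaw":40},
  {"wx":0,"wy":0,"wz":0,"x":0.207,"y":0.03,"z":0.24,"jaw":40},
  {"wx":0,"wy":0,"wz":0,"x":0.207,"y":0.03,"z":0.24,"jaw":40},
])

```text
time_s: 19.23
eef_pos: [0.4745, -0.3291, 0.0866]
eef_rot: [3.141, 0.005, -1.431]
contact_force: [-0.6, 0.3, -3.3]
opening: 0.0659
```

apply_moves([
  {"wx":0,"wy":0,"wz":0,"x":0,"y":0,"z":0.007,"jaw":40},
  {"wx":0,"wy":0,"wz":0,"x":0,"y":0,"z":0.014,"jaw":40},
  {"wx":0,"wy":0,"wz":0,"x":0,"y":0,"z":0.02,"jaw":40},
  {"wx":0,"wy":0,"wz":0,"x":0,"y":0,"z":0.025,"jaw":40},
  {"wx":0,"wy":0,"wz":0,"x":0,"y":0,"z":0.025,"jaw":40},
  {"wx":0,"wy":0,"wz":0,"x":0,"y":0,"z":0.025,"jaw":40},
  {"wx":0,"wy":0,"wz":0,"x":0,"y":0,"z":0.025,"jaw":40},
  {"wx":0,"wy":0,"wz":0,"x":0,"y":0,"z":0.025,"jaw":40},
])

```text
time_s: 19.9
eef_pos: [0.4749, -0.3293, 0.0798]
eef_rot: [-3.141, 0.005, -1.431]
contact_force: [0.8, 0.6, 3.3]
opening: 0.0661
```

Contact is made (+3.3 N). Releasing and rising.

apply_moves([
  {"wx":0,"wy":0,"wz":0,"x":0,"y":0,"z":0,"jaw":40},
  {"wx":0,"wy":0,"wz":0,"x":0,"y":0,"z":0,"jaw":87},
  {"wx":0,"wy":0,"wz":0,"x":0,"y":0,"z":0,"jaw":87},
  {"wx":0,"wy":0,"wz":0,"x":0,"y":0,"z":0,"jaw":87},
  {"wx":0,"wy":0,"wz":0,"x":0,"y":0,"z":0,"jaw":87},
  {"wx":0,"wy":0,"wz":0,"x":0,"y":0,"z":0,"jaw":87},
  {"wx":0,"wy":0,"wz":0,"x":0,"y":0,"z":0,"jaw":87},
  {"wx":0,"wy":0,"wz":0,"x":0,"y":0,"z":0,"jaw":87},
])

```text
time_s: 20.57
eef_pos: [0.4749, -0.3293, 0.0798]
eef_rot: [-3.141, 0.004, -1.431]
contact_force: [0.1, -0.1, 0.1]
opening: 0.0868
```

apply_moves([
  {"wx":0,"wy":0,"wz":0,"x":0,"y":0,"z":-0.06,"jaw":87},
  {"wx":0,"wy":0,"wz":0,"x":0,"y":0,"z":-0.14,"jaw":87},
  {"wx":0,"wy":0,"wz":0,"x":0,"y":0,"z":-0.24,"jaw":87},
  {"wx":0,"wy":0,"wz":0,"x":0,"y":0,"z":-0.34,"jaw":87},
  {"wx":0,"wy":0,"wz":0,"x":0,"y":0,"z":-0.44,"jaw":87},
  {"wx":0,"wy":0,"wz":0,"x":0,"y":0,"z":-0.47,"jaw":87},
  {"wx":0,"wy":0,"wz":0,"x":0,"y":0,"z":-0.47,"jaw":87},
  {"wx":0,"wy":0,"wz":0,"x":0,"y":0,"z":-0.47,"jaw":87},
])

```text
time_s: 21.23
eef_pos: [0.4747, -0.3297, 0.2205]
eef_rot: [-3.141, 0.004, -1.431]
contact_force: [0.4, 0.7, -0.9]
opening: 0.0872
```

```bash
python3 -c "
from h import *
plan(.53,-.08,.2,-88);plan(.626,.166,.2,-95)
"
```

```text
t 21.23 pos [ 0.4747 -0.3297  0.2205] rot [-180.     0.3  -82. ] F [ 0.37  0.66 -0.93] open 0.0872
xyz [-0.798 -0.298  0.072] w [0.    0.006 0.133] rows 6.152548256072521 0.8369385820346613
t 21.23 pos [ 0.4747 -0.3297  0.2205] rot [-180.     0.3  -82. ] F [ 0.37  0.66 -0.93] open 0.0872
xyz [-1.566 -0.729  0.076] w [0.001 0.006 0.289] rows 12.438182222449747 1.8141743727701098
```

apply_moves([
  {"wx":0,"wy":0,"wz":0.15,"x":-0.95,"y":-0.44,"z":0,"jaw":87},
  {"wx":0,"wy":0,"wz":0.15,"x":-0.95,"y":-0.44,"z":0,"jaw":87},
  {"wx":0,"wy":0,"wz":0.15,"x":-0.95,"y":-0.44,"z":0,"jaw":87},
  {"wx":0,"wy":0,"wz":0.15,"x":-0.95,"y":-0.44,"z":0,"jaw":87},
  {"wx":0,"wy":0,"wz":0.15,"x":-0.95,"y":-0.44,"z":0,"jaw":87},
  {"wx":0,"wy":0,"wz":0.15,"x":-0.95,"y":-0.44,"z":0,"jaw":87},
  {"wx":0,"wy":0,"wz":0.15,"x":-0.95,"y":-0.44,"z":0,"jaw":87},
  {"wx":0,"wy":0,"wz":0.15,"x":-0.95,"y":-0.44,"z":0,"jaw":87},
])

```text
time_s: 21.9
eef_pos: [0.5647, -0.0245, 0.2191]
eef_rot: [3.136, 0.007, -1.547]
contact_force: [-0.0, -1.0, -0.4]
opening: 0.0866
```

```bash
python3 -c "
from h import *
plan(.626,.166,.16,-95)
"
```

```text
t 21.9 pos [ 0.5647 -0.0245  0.2191] rot [179.7   0.4 -88.6] F [-0.   -0.97 -0.38] open 0.0866
xyz [-0.629 -0.221  0.201] w [0.007 0.009 0.142] rows 5.005533705480632 0.894818693343739
```

apply_moves([
  {"wx":0.01,"wy":0.01,"wz":0.14,"x":-0.12,"y":-0.04,"z":0.04,"jaw":87},
  {"wx":0.01,"wy":0.01,"wz":0.14,"x":-0.24,"y":-0.08,"z":0.08,"jaw":87},
  {"wx":0.01,"wy":0.01,"wz":0.14,"x":-0.36,"y":-0.12,"z":0.12,"jaw":87},
  {"wx":0.01,"wy":0.01,"wz":0.14,"x":-0.48,"y":-0.17,"z":0.16,"jaw":87},
  {"wx":0.01,"wy":0.01,"wz":0.14,"x":-0.58,"y":-0.2,"z":0.2,"jaw":87},
  {"wx":0.01,"wy":0.01,"wz":0.14,"x":-0.63,"y":-0.22,"z":0.2,"jaw":87},
  {"wx":0.01,"wy":0.01,"wz":0.14,"x":-0.63,"y":-0.22,"z":0.2,"jaw":87},
  {"wx":0.01,"wy":0.01,"wz":0.14,"x":-0.63,"y":-0.22,"z":0.2,"jaw":87},
])

```text
time_s: 22.57
eef_pos: [0.6241, 0.167, 0.1573]
eef_rot: [3.139, -0.002, -1.654]
contact_force: [0.3, 0.3, 1.2]
opening: 0.0872
```

```bash
python3 -c "
from h import *
plan(.626,.166,.058,-95)
from station import env
c=env.read_camera('side'); cv2.imwrite('pics/side4.png',c['color'][:,:,::-1])
W=pts(c);Z=W[...,2];hsv=cv2.cvtColor(c['color'],cv2.COLOR_RGB2HSV)
m=((Z>.115)&(Z<.135)&(W[...,1]<-.2)&(W[...,1]>-.45)&(hsv[...,1]<40)).astype(np.uint8)
k,l,s,ce=cv2.connectedComponentsWithStats(m)
for i in range(1,k):
    if s[i,4]>50:
        r=rect(W[l==i]);print(ce[i],np.round(r[0]),np.round(r[1]),round(r[2]),np.median(Z[l==i]))
"
```

```text
t 22.57 pos [0.6241 0.167  0.1573] rot [ 1.798e+02 -1.000e-01 -9.480e+01] F [0.25 0.31 1.18] open 0.0872
xyz [ 0.002 -0.008  0.331] w [ 0.003 -0.003  0.005] rows 2.382611218058992 0.03999945752535081
[287.64705882 227.37950664] [ 602. -317.] [100.  70.] 10 0.1286469605186803
[244.32123412 232.09981851] [ 471. -333.] [100.  70.] 5 0.12852033419417042
```

View pics/side4.png

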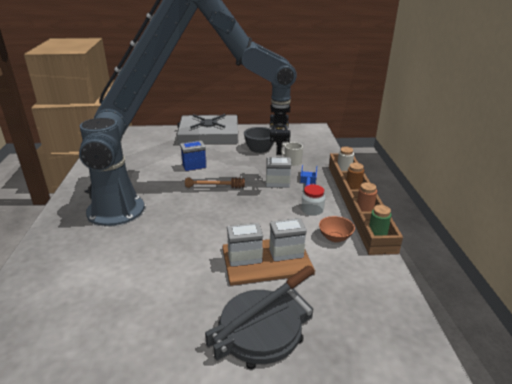

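Both light tins stand upright on the board, at (245,245) and (287,242), measured at (471,-333) and (602,-317) mm with lids at 0.129 m. The gripper is above tin B at (279,170).

apply_moves([
  {"wx":0,"wy":0,"wz":0,"x":0,"y":-0.006,"z":0.06,"jaw":87},
  {"wx":0,"wy":0,"wz":0,"x":0,"y":-0.006,"z":0.13,"jaw":87},
  {"wx":0,"wy":0,"wz":0,"x":0,"y":-0.006,"z":0.2,"jaw":87},
  {"wx":0,"wy":0,"wz":0,"x":0,"y":-0.006,"z":0.27,"jaw":87},
  {"wx":0,"wy":0,"wz":0,"x":0,"y":-0.006,"z":0.33,"jaw":87},
  {"wx":0,"wy":0,"wz":0,"x":0,"y":-0.006,"z":0.33,"jaw":87},
  {"wx":0,"wy":0,"wz":0,"x":0,"y":-0.006,"z":0.33,"jaw":87},
  {"wx":0,"wy":0,"wz":0,"x":0,"y":-0.006,"z":0.33,"jaw":40},
], grip_force=45)

```text
time_s: 23.28
eef_pos: [0.6266, 0.1646, 0.0601]
eef_rot: [3.141, -0.002, -1.657]
contact_force: [-0.4, -0.2, -0.0]
opening: 0.0848
```

apply_moves([
  {"wx":0,"wy":0,"wz":0,"x":0,"y":0,"z":0,"jaw":40},
  {"wx":0,"wy":0,"wz":0,"x":0,"y":0,"z":0,"jaw":40},
  {"wx":0,"wy":0,"wz":0,"x":0,"y":0,"z":0,"jaw":40},
  {"wx":0,"wy":0,"wz":0,"x":0,"y":0,"z":0,"jaw":40},
  {"wx":0,"wy":0,"wz":0,"x":0,"y":0,"z":0,"jaw":40},
  {"wx":0,"wy":0,"wz":0,"x":0,"y":0,"z":0,"jaw":40},
  {"wx":0,"wy":0,"wz":0,"x":0,"y":0,"z":0,"jaw":40},
  {"wx":0,"wy":0,"wz":0,"x":0,"y":0,"z":0,"jaw":40},
])

```text
time_s: 23.95
eef_pos: [0.628, 0.1665, 0.0619]
eef_rot: [-3.138, 0.001, -1.658]
contact_force: [0.5, 4.5, 5.3]
opening: 0.0659
```

apply_moves([
  {"wx":0,"wy":0,"wz":0,"x":0,"y":0,"z":-0.06,"jaw":40},
  {"wx":0,"wy":0,"wz":0,"x":0,"y":0,"z":-0.14,"jaw":40},
  {"wx":0,"wy":0,"wz":0,"x":0,"y":0,"z":-0.23,"jaw":40},
  {"wx":0,"wy":0,"wz":0,"x":0,"y":0,"z":-0.33,"jaw":40},
  {"wx":0,"wy":0,"wz":0,"x":0,"y":0,"z":-0.43,"jaw":40},
  {"wx":0,"wy":0,"wz":0,"x":0,"y":0,"z":-0.53,"jaw":40},
  {"wx":0,"wy":0,"wz":0,"x":0,"y":0,"z":-0.61,"jaw":40},
  {"wx":0,"wy":0,"wz":0,"x":0,"y":0,"z":-0.65,"jaw":40},
])

```text
time_s: 24.62
eef_pos: [0.6277, 0.166, 0.2595]
eef_rot: [-3.135, 0.001, -1.658]
contact_force: [1.0, 0.4, -6.4]
opening: 0.0659
```

apply_moves([
  {"wx":0,"wy":0,"wz":0,"x":0,"y":0,"z":-0.03,"jaw":40},
  {"wx":0,"wy":0,"wz":0,"x":0,"y":0,"z":-0.03,"jaw":40},
  {"wx":0,"wy":0,"wz":0,"x":0,"y":0,"z":-0.03,"jaw":40},
  {"wx":0,"wy":0,"wz":0,"x":0,"y":0,"z":-0.03,"jaw":40},
  {"wx":0,"wy":0,"wz":0,"x":0,"y":0,"z":-0.03,"jaw":40},
  {"wx":0,"wy":0,"wz":0,"x":0,"y":0,"z":-0.03,"jaw":40},
  {"wx":0,"wy":0,"wz":0,"x":0,"y":0,"z":-0.03,"jaw":40},
  {"wx":0,"wy":0,"wz":0,"x":0,"y":0,"z":-0.03,"jaw":40},
])

```text
time_s: 25.28
eef_pos: [0.6274, 0.166, 0.2677]
eef_rot: [-3.137, 0.001, -1.658]
contact_force: [0.7, -0.2, -7.1]
opening: 0.0657
```

```bash
python3 w.py; python3 -c "
from h import *
from station import env
c=env.read_camera('side'); cv2.imwrite('pics/side5.png',c['color'][:,:,::-1])
c=env.read_camera('top'); cv2.imwrite('pics/top5.png',c['color'][:,:,::-1])
"
```

```text
F [-0.01 -0.2  -6.75] sd [0.41 0.4  0.5 ] M [ 0.014  0.019 -0.006] tau [-0.000e+00 -4.926e+01 -2.171e+01  2.000e-02 -1.000e-01 -0.000e+00] [0.6276 0.1661 0.2686] 0.0659
```

View pics/side5.png

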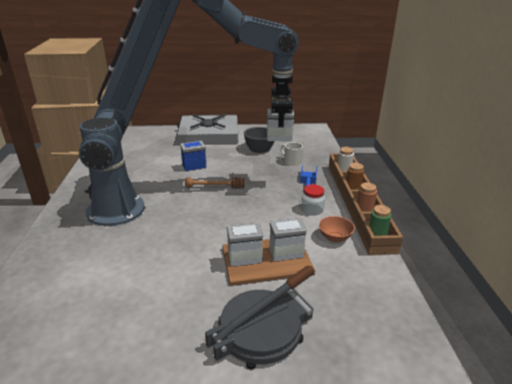

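View pics/top5.png

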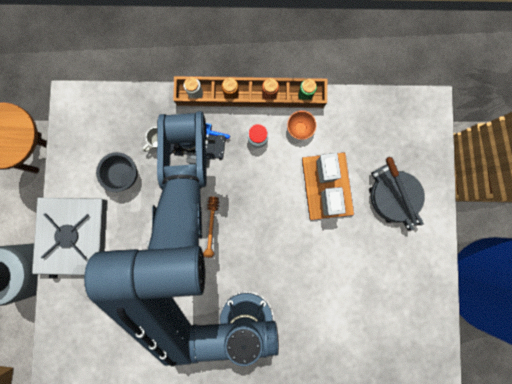

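The full tin (≈6.7 N) is held upright at side (281,124), its underside about 0.206 m up. Both light tins are on the board at top (330,166) and (334,202), and the bystanders are where they started. Handing in.

```bash
python3 -c "
from station import env
s=env.state();print(s['time_s'],abs(s['dq']).max());print(env.close_job())"
```

```text
25.7833 0.0016541858750568094
the job is handed in; nothing more can be done
None
```

I found the full tin by lifting all three and handed the job in at 25.8 s with it held up and both lighter tins on the board. The hand-in reports no verdict, so what follows rests on my own last checks.

- **Weights:** two tins pulled about 3.5 N each when lifted, so they are the partly used ones. The third pulled 6.5 N, and 6.75 N on the final lift, so it is the full one.
- **Lighter tins:** both were lowered until they touched the board and then released. The camera put them upright at about (602, -317) and (471, -333) mm, lids at 0.129 m. That is within a few millimetres of where I aimed (about 130 mm apart, either side of the board's centre).
- **Full tin:** I set it back down while moving the third tin, then gripped it again. It is held with a 45 N grip, upright and still, its underside about 0.206 m above the counter.
- **Bystanders:** by eye, those visible in the final pictures had not moved. In the top view the arm partly hid the mug and scoop, but the side view showed both.

One thing differed from plan: the first move call was refused for missing keys, which moved nothing. No other check failed or disagreed.

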